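Refit the hand lever on a dust damper's splined spindle and open it

TASK

The hand lever has come off the dust-extraction damper on this shoe-finishing bench. Put it back on the splined spindle with its arm over the quadrant plate, between the two stop pins: the blade was left part open, so turn the lever and feel for the splines without forcing them, slide the hub fully home on its collar, then swing the lever round to its open stop and let go. Leave the other things on the bench where they are.

Things in the scene. Friction and masses are not known exactly. Their poses are not given: they have to be found in the camera images.
- damper: Fixed grey dust duct 200 mm wide, 110 mm high, open mouth at its -y end (150 mm from the spindle), elbow box at +y. Origin on the bench under the vertical spindle's axis; y along the duct, z up. Its blade turns with the spindle, seen from above counter-clockwise from shut (across the duct, 0 deg) to open (along it, 90 deg); it starts between 2 and 72 deg, not measured.
- shoulder (a point): Middle of the spindle collar's upper face (44 mm across), 136 mm above the bench, on the spindle's axis: where the middle of the hub's underside belongs. Axes as the damper's, whatever the blade's angle. The collar stands on a boss 52 mm across and 22 mm high on the duct's top. The spindle needs about 0.2 N m to turn and stays where left.
- tooth_ends (a point): Axes as the damper's. On the spindle's axis, 166 mm above the bench, at the upper end of the 30 mm long spline: 4 equal straight teeth 90 deg apart, 7 mm wide, 23 mm across the roots, 28 mm outside, one pair in line with the blade. With teeth not matched the hub's underside rests here; matched, it slides down 30 mm to the collar. Press with 5 to 15 N; a contact of 60 N spoils the splines.
- nose_end (a point): Axes as the damper's. Upper end of the spindle, 180 mm above the bench: a smooth round nose 14 mm long above the spline, 22.5 mm across, tapering to 15 mm over its last 6 mm, that guides the hub's bore. A dark slot across its end lies in line with the blade.
- open_stop (a point): Axis of the upright steel pin, 10 mm thick, 90 mm from the spindle's axis, top 146 mm above the bench, that the arm's side meets at open (90 deg). A like pin stops the arm at shut. Both stand on the quadrant plate on the duct's top. A push of some 5 to 10 N at the lever's grip shows the stop is met; a contact of 60 N spoils it.
- lever: Loose hand lever, steel hub, alloy arm, 0.35 to 0.55 kg, flat on the bench, right way up. Origin on the bore's axis at the hub's underside, x along the arm, z up. Arm: flat bar 20 mm wide, 8 mm thick, level with the hub's underside, reaching 148 mm from the axis. Fitted right the arm lies in line with the blade, over the quadrant plate: towards the damper's -x at shut, its -y (over the mouth) at open.
- hub_top (a point): Axes as the lever's. Middle of the upper face of the lever's round hub, 50 mm across, 34 mm high. Its through bore is splined to suit the spindle, with 0.75 mm slack all round and about 3 deg of turn either way; two of its four grooves lie in line with the arm, so it goes on every 90 deg. With the hub home the spindle's nose stands 10 mm out of it.
- lever_grip (a point): Axes as the lever's. On the axis of the lever's upright black round grip, 25 mm thick, 42 mm tall, standing on the arm 130 mm from the bore's axis; the point is 30 mm above the arm's underside, 20 mm below the grip's top.
- cement_jar: White plastic jar with a black lid, 76 mm across, 100 mm tall; not part of the job. Origin at its underside's middle.
- wrench: Steel spanner 170 mm long, lying on the bench; not part of the job. Origin at its underside's middle.
- shoe_last: Green plastic shoe last, 255 mm long, 91 mm tall, standing on its sole; not part of the job. Origin at its underside's middle.
Not all that is in view belongs to the job. Several things look just like the lever: the one meant starts farthest from the robot's base.

How it is judged:
By the outcome, as a careful person would: the job done as asked, in the order asked, and still so for the second after the job is handed in, with the robot touching nothing.
It also fails if it takes over 72 s, if anything falls off the work surface, if the arm or the gripper's body presses on something with over 40 N, if the wrist force passes 120 N, or if a joint passes its speed limit or range.

ROBOT

A 6-joint arm with a two-finger parallel gripper is mounted at the origin on the work surface. World frame = base frame: x ahead of the robot, y to its left, z up, the work surface at z = 0. Lengths are in m, angles in rad, forces in N, time in s.
With the tool pointing down it reaches from about 0.4 to 0.825 m from the base axis. Payload 7 kg.
Tool frame: the origin (TCP) lies on the centre line of the jaws, within the pads' length; the fingertips stand 22 mm ahead of it and the grasp point (between the pads) lies 3 mm ahead of it; z points along the fingers, y is the line along which they close (so a half turn about z gives the same grasp; the last joint's range is limited). The gripper opens to 88 mm and grips with 3 to 60 N. Pads are 19 mm wide; open, the fingers measure 130 mm over their backs; the gripper's body (78 mm by 193 mm) begins 47 mm behind the grasp point.
Start: joints at [1.502, 0.359, 0.012, 0, -1.224, -0.288], TCP at [0.236, 0.632, 0.249] pointing down, gripper open.
Joint ranges: [-3.07, 3.07], [-1.43, 2.12], [-1.02, 1.25], [-3.03, 1.67], [-3.05, -0], [-3.03, 3.03]. Speed limits (rad/s): [2.39, 2.39, 3.01, 3.14, 3.14, 3.14].

INTERFACE

Orientations are given as [roll, pitch, yaw] about the fixed x, y, z axes, in that order (R = Rz(yaw) Ry(pitch) Rx(roll)).
In Python, from station import monitor, viewer, order gives the robot as it stands. The module is installed in compiled form; this text tells all that it offers.
- The arm moves only by the tool servo_tool, never from a script. Its argument "targets" is a list of rows, each an object with "angular": the turn, a rotation vector about the tool's x, y, z in degrees, a list of three; "xyz": the shift along the tool's x, y, z in cm, a list of three; "claw": the finger opening in cm, from 0 to 8.76. A call has 1 to 20 rows; each row shifts and turns the commanded pose from where the row before left it, along the tool's axes as they then stand; what a row does not reach is not made up. A row lasts 1/10 s, in which the tool goes at most 50 mm and 8.59 degrees, less where a joint would pass 70% of its speed; a pose out of reach is approached as far as the arm can. A call is refused whole if a number of a shift passes 5 or a number of a turn 8.59, either way. A call with a gripper value outside its range is refused whole. The fingers move at their own pace and stop on an object; "force" is the grip in N (left out, the last holds). Time passes only in rows, so rows that do not move let the fingers close. It gives the time, the measured TCP pose, the force, the opening and the grip force at its end, in the units of the state.
- monitor.get_state(): the state, without advancing time (a new reading comes with each control period).
- viewer.grab_frame(name): name is "scene" or "side" or "wrist"; returns a dict with "color" (420x560x3 uint8, blue, green, red), "fovy" (degrees; the focal length in pixels is half the picture's height over the tangent of half this angle, whatever the lens; pixels are square), "cx", "cy" (the principal point, pixels), "R" (3x3) and "t" (3): a world point X has camera coordinates R X + t. Camera axes: x right, y down, z forward; pixel columns grow to the right and rows downward; lengths in m; the calibration is good to about 2 mm. A picture is of the moment at which its call begins. There is no depth.
- order.job_done(): hands the job in; it is judged then, once.
The state is a dict: "t": time; "q": joint angles; "qd": joint speeds; "joint_efforts": joint torques, N m; "eef_pos": TCP position; "ee_rot": TCP orientation; "force": force on the tool from outside, world axes, zero at the start; "moment": the same for the moment, N m; "width": finger opening in m; "gripper_force": force on a finger pad.
Only numpy, scipy, OpenCV 4.12 (cv2) and the standard library are available. Lean on these libraries where they do the work, as an engineer would, in place of code of your own. Each camera call takes 0.05 s, during which the arm holds its last target. There are 200 camera calls.

## Working session

There is one attempt and no reset: what is moved stays moved. The work goes in short steps, Python scripts to look and compute and a tool call to move; the robot and the scene stay as the last step left them, time stands still between calls to the robot, and variables do not carry over. Pictures are saved under pics/ and viewed, at most 10 in all, crops included, and the job is handed in when it is done.

Besides the shell and the picture viewer there is one more tool, called in YAML: its name, and indented under it one key for each argument. servo_tool: Moves the arm, as the interface text tells. Its arguments: {"type":"object","properties":{"targets":{"type":"array"},"force":{"type":"number"}},"required":["targets"]}

```bash
mkdir -p pics; cat > h.py <<'E'
import numpy as np,cv2
from station import monitor,viewer,order
from scipy.spatial.transform import Rotation as Ro
def grab(n,f):
    d=viewer.grab_frame(n); cv2.imwrite('pics/'+f,d['color'])
    np.savez('pics/'+f[:-4]+'.npz',**{k:np.array(v) for k,v in d.items()}); return d
def load(f): return dict(np.load('pics/'+f+'.npz'))
def foc(d): return d['color'].shape[0]/2/np.tan(np.radians(float(d['fovy']))/2)
def ray(d,u,v):
    r=d['R'].T@np.array([(u-d['cx'])/foc(d),(v-d['cy'])/foc(d),1]); return -d['R'].T@d['t'],r
def atz(d,u,v,z):
    c,r=ray(d,u,v); return c+r*(z-c[2])/r[2]
def proj(d,X):
    p=d['R']@np.array(X)+d['t']; return foc(d)*p[0]/p[2]+d['cx'],foc(d)*p[1]/p[2]+d['cy']
def st():
    s=monitor.get_state()
    for k in('t','q','eef_pos','ee_rot','force','moment','width','gripper_force'): print(k,np.round(s[k],4))
    return s
E
python3 - <<'E'
from h import *
a=[grab(n,n+'0.png') for n in('scene','side','wrist')]
for d in a: print(d['fovy'],d['cx'],d['cy'],-d['R'].T@d['t'],d['R'][2])
cv2.imwrite('pics/both.png',cv2.resize(np.hstack([a[0]['color'],a[1]['color']]),None,fx=.714,fy=.714))
st()
E
```

```text
43.118700233395984 283.6488090711381 207.53844060162214 [ 0.96013911 -0.9035965   0.95712443] [-0.3896193   0.60275288 -0.6963374 ]
47.86469527458042 279.9673603782289 208.99567097890446 [-0.12610379 -0.83008246  0.90412806] [ 0.51424865  0.54957299 -0.65842072]
61.18206274961903 274.69599994571075 202.85572412297378 [0.30715717 0.60576107 0.38411603] [-0.26644394  0.0974669  -0.95890971]
t 0.15
q [ 1.5021e+00  3.5920e-01  1.1300e-02 -2.0000e-04 -1.2241e+00 -2.8810e-01]
eef_pos [0.2357 0.6322 0.2478]
ee_rot [ 3.1403e+00 -1.0000e-04 -3.5690e-01]
force [-0.3548  0.1118 -0.2586]
moment [ 0.0491 -0.0161  0.0301]
width 0.0873
gripper_force 0.0
```

View pics/scene0.png

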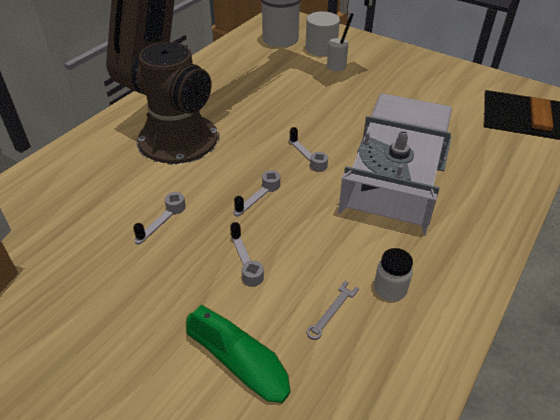

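View pics/side0.png

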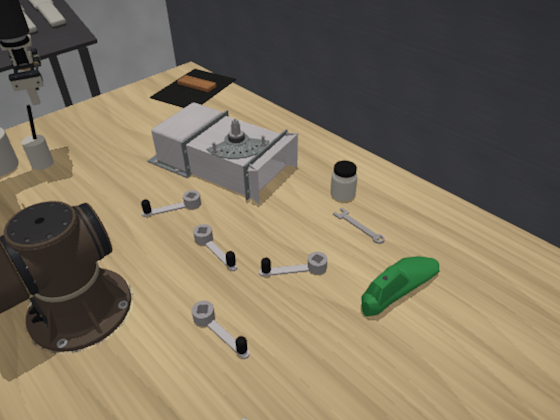

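Scene view: four levers, with hub tops near (319,159), (272,179), (175,200) and (252,270). The damper spindle is near (402,135) and its mouth faces the bottom of the picture. The side view shows the same layout with the spindle near (236,123).

```bash
python3 - <<'E'
from h import *
d=load('scene0');e=load('side0')
for h,g in(((319,159),(294,131)),((272,179),(238,202)),((175,200),(139,230)),((252,270),(236,228))):
    H=atz(d,*h,.034);G=atz(d,*g,.05);print(H[:2],G[:2],'r',np.hypot(*H[:2]),np.hypot(*G[:2]),'len',np.hypot(*(G-H)[:2]),np.degrees(np.arctan2(*(G-H)[1::-1])))
for h,g in(((192,196),(146,204)),((203,232),(231,256)),((318,260),(266,262)),((203,310),(242,342))):
    H=atz(e,*h,.034);G=atz(e,*g,.05);print(H[:2],G[:2],'r',np.hypot(*H[:2]))
def crop(im,x,y,w,h,k): return cv2.resize(im[y:y+h,x:x+w],None,fx=k,fy=k,interpolation=cv2.INTER_CUBIC)
A=crop(d['color'],335,90,125,143,4);B=crop(e['color'],190,100,112,100,2.65)
A=crop(d['color'],335,85,125,145,4) 
B=crop(e['color'],145,95,160,110,1.8)
C=crop(d['color'],225,215,60,75,4)
out=np.zeros((600,800,3),np.uint8)
out[:580,:500]=A; out[:198,505:793]=B; out[200:500,505:745]=C
cv2.imwrite('pics/c1.png',out)
E
```

```text
[0.41874587 0.11025302] [0.30315757 0.16245769] r 0.4330171266153079 0.3439433239061662 len 0.12683052877553902 155.69401095003238
[ 0.35858146 -0.03138393] [ 0.34800969 -0.16502187] r 0.35995223724515174 0.3851531674715852 len 0.13405544188888618 -94.52310883694196
[ 0.20101792 -0.23483834] [ 0.2132007 -0.3704419] r 0.30912335851448997 0.42741284449267036 len 0.13614971643786422 -84.86626444825887
[ 0.49498971 -0.3103165 ] [ 0.39755783 -0.23879741] r 0.5842183985306408 0.4637633361120267 len 0.12086335251416112 143.7197693758596
[0.4112396  0.11578388] [0.28885133 0.15990866] r 0.42722817578725014
[ 0.34368706 -0.0277805 ] [ 0.33319226 -0.15986439] r 0.3448079960683479
[ 0.48805174 -0.30906389] [ 0.38155719 -0.23490183] r 0.5776806989628585
[ 0.19140679 -0.23208838] [ 0.19488614 -0.36531287] r 0.30083479751891
```

View pics/c1.png

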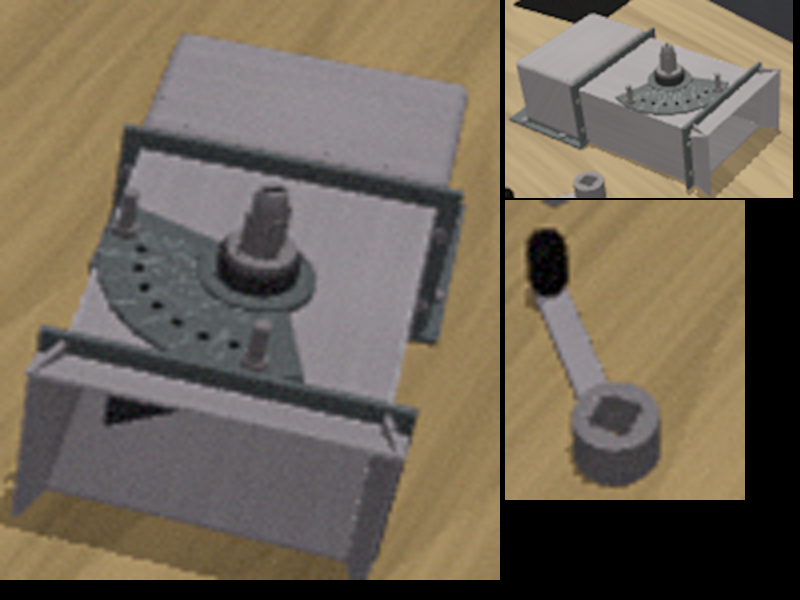

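Crop: the nose end is near scene (403.5,132.5) and side (235.5,121). The hub top of the farthest lever is near scene (253,268), with its grip top at (235.5,225). I'll triangulate these and then move for wrist views.

```bash
cat >> h.py <<'E'
def tri(obs):
    A=np.zeros((3,3));b=np.zeros(3)
    for d,u,v in obs:
        c,r=ray(d,u,v);r=r/np.linalg.norm(r);P=np.eye(3)-np.outer(r,r);A+=P;b+=P@c
    return np.linalg.solve(A,b)
def delta(x,y,z,yaw=None):
    s=monitor.get_state();R=Ro.from_euler('xyz',s['ee_rot']);d=R.inv().apply(np.array([x,y,z])-s['eef_pos'])*100
    print('tool shift cm',np.round(d,2),'from',np.round(s['eef_pos'],4),np.round(np.degrees(s['ee_rot']),2))
    if yaw is not None:
        T=Ro.from_euler('xyz',[np.pi,0,yaw]);print('rotvec tool deg',np.round(np.degrees((R.inv()*T).as_rotvec()),2))
E
python3 - <<'E'
from h import *
d=load('scene0');e=load('side0')
print('nose',tri([(d,403.5,132.5),(e,235.5,121)]),atz(d,403.5,132.5,.18),atz(e,235.5,121,.18))
print('hub',tri([(d,253,268),(e,318,260)]),'grip',tri([(d,235.5,225),(e,266,260)]))
print('pins',atz(d,335+127/4,85+195/4,.146),atz(d,335+260/4,85+322/4,.146))
delta(0.53,0.2,.36)
E
```

```text
nose [0.62314848 0.15894759 0.17645867] [0.62430627 0.15594236 0.18      ] [0.61860985 0.15232594 0.18      ]
hub [ 0.49185353 -0.30416287  0.02980673] grip [ 0.3880622  -0.22807364  0.04618866]
pins [0.53356567 0.14427838 0.146     ] [0.65785807 0.07465351 0.146     ]
tool shift cm [ 42.68  30.22 -11.17] from [0.2357 0.6322 0.2478] [ 1.7993e+02 -1.0000e-02 -2.0450e+01]
```

servo_tool:
  targets:
    - {"xyz": [1.7,1,-0.3],"angular": [0,0,0],"claw": 8.76}
    - {"xyz": [3.4,1.9,-0.6],"angular": [0,0,0],"claw": 8.76}
    - {"xyz": [3.4,1.9,-0.6],"angular": [0,0,0],"claw": 8.76}
    - {"xyz": [3.4,1.9,-0.6],"angular": [0,0,0],"claw": 8.76}
    - {"xyz": [3.4,1.9,-0.6],"angular": [0,0,0],"claw": 8.76}
    - {"xyz": [3.4,1.9,-0.6],"angular": [0,0,0],"claw": 8.76}
    - {"xyz": [3.4,1.9,-0.6],"angular": [0,0,0],"claw": 8.76}
    - {"xyz": [3.4,1.9,-0.6],"angular": [0,0,0],"claw": 8.76}
    - {"xyz": [3.4,1.9,-0.6],"angular": [0,0,0],"claw": 8.76}
    - {"xyz": [3.4,1.9,-0.6],"angular": [0,0,0],"claw": 8.76}
    - {"xyz": [3.4,1.9,-0.6],"angular": [0,0,0],"claw": 8.76}
    - {"xyz": [3.4,1.9,-0.6],"angular": [0,0,0],"claw": 8.76}
    - {"xyz": [3.4,1.9,-0.6],"angular": [0,0,0],"claw": 8.76}
    - {"xyz": [3.4,1.9,-0.6],"angular": [0,0,0],"claw": 8.76}
    - {"xyz": [3.4,1.9,-0.6],"angular": [0,0,0],"claw": 8.76}
    - {"xyz": [1.7,1.2,-0.3],"angular": [0,0,0],"claw": 8.76}
    - {"xyz": [0,0,0],"angular": [0,0,0],"claw": 8.76}

```text
t: 1.85
eef_pos: [0.6143, 0.1814, 0.3386]
ee_rot: [3.141, -0.0, -0.36]
force: [0.4, 0.3, 0.3]
width: 0.0875
gripper_force: 0.0
```

servo_tool:
  targets:
    - {"xyz": [0,0,0],"angular": [0,0,5],"claw": 8.76}
    - {"xyz": [0,0,0],"angular": [0,0,8.5],"claw": 8.76}
    - {"xyz": [0,0,0],"angular": [0,0,8.5],"claw": 8.76}
    - {"xyz": [0,0,0],"angular": [0,0,8.5],"claw": 8.76}
    - {"xyz": [0,0,0],"angular": [0,0,8.5],"claw": 8.76}
    - {"xyz": [0,0,0],"angular": [0,0,8.5],"claw": 8.76}
    - {"xyz": [0,0,0],"angular": [0,0,3],"claw": 8.76}
    - {"xyz": [0,0,0],"angular": [0,0,0],"claw": 8.76}
    - {"xyz": [0,0,0],"angular": [0,0,0],"claw": 8.76}

```text
t: 2.75
eef_pos: [0.6127, 0.1846, 0.3385]
ee_rot: [3.142, 0.0, -1.236]
force: [-0.1, -0.3, -0.2]
width: 0.088
gripper_force: 0.0
```

```bash
python3 - <<'E'
from h import *
d=grab('wrist','w1.png');st();print(proj(d,[.62,.157,.18]))
u,v=map(int,proj(d,[.62,.157,.18]))
im=d['color'];x=min(max(u-55,0),450);y=min(max(v-45,0),330)
cv2.imwrite('pics/w1c.png',np.hstack([im,cv2.resize(im[y:y+90,x:x+50],(240,420),interpolation=cv2.INTER_CUBIC)]));print(x,y)
E
```

```text
t 2.8
q [ 5.9690e-01  2.6040e-01  7.5000e-02 -1.0000e-04 -1.3854e+00 -2.6230e-01]
eef_pos [0.6128 0.1846 0.3386]
ee_rot [ 3.1415e+00  1.0000e-04 -1.2362e+00]
force [-0.0818  0.9415 -1.1528]
moment [ 0.0415  0.0127 -0.008 ]
width 0.0879
gripper_force 0.0
(np.float64(276.7043206845352), np.float64(157.65038091820432))
221 112
```

View pics/w1.png

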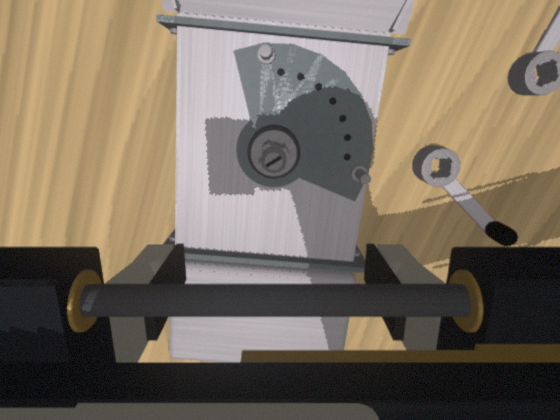

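Wrist view: nose end near (274,157) with a dark slot across it. Open pin top is at (265,50), shut pin top at (360,173). I'll enlarge it for the slot.

```bash
python3 - <<'E'
from h import *
d=load('w1');im=d['color']
cv2.imwrite('pics/w1d.png',np.hstack([cv2.resize(im[130:180,245:305],(600,500),interpolation=cv2.INTER_CUBIC),cv2.resize(im[20:220,230:310],(200,500))]))
E
```

```text
(no output)
```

View pics/w1d.png

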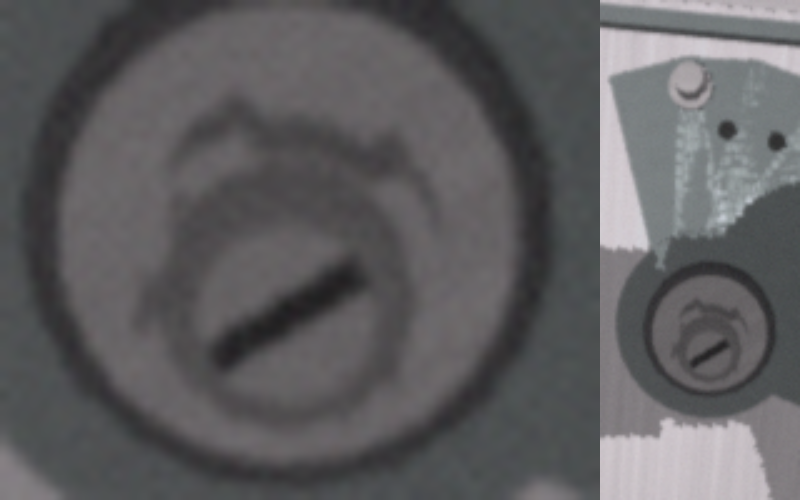

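```bash
python3 - <<'E'
from h import *
d=load('w1')
n=atz(d,273.7,161.6,.18);c=atz(d,274,153.5,.136);print('nose',n,'collar',c)
a=atz(d,266.5,166,.18);b=atz(d,281.5,156.8,.18);print('slot',np.degrees(np.arctan2(*(b-a)[1::-1])),np.hypot(*(b-a)[:2]))
for p in((266,51),(360,173)):
    P=atz(d,*p,.146);v=P-(n+c)/2;print('pin',P[:2],np.degrees(np.arctan2(v[1],v[0])),np.hypot(v[0],v[1]))
# duct side edges
for p,q in(((177,40),(177,235)),((388,45),(357,260))):
    v=atz(d,*p,.11)-atz(d,*q,.11);print(np.degrees(np.arctan2(v[1],v[0])))
delta(0.485,-0.30,.33)
E
```

```text
nose [0.62127759 0.16096216 0.18      ] collar [0.6211268  0.16072225 0.136     ]
slot -129.09521501352975 0.014760940331223098
pin [0.6569836  0.07842198] -66.53270707286325 0.08985211513391464
pin [0.53902444 0.15005089] -172.51891214658426 0.08288326107513144
-75.25743181610578
-74.58398717879841
tool shift cm [41.57 27.98  0.86] from [0.6128 0.1846 0.3386] [180.     0.   -70.83]
```

The slot lies along -129° (θ ≈ 36°), the spindle is at (0.621,0.161), and the damper yaw is about 14.7°. Next, a close look at the lever.

servo_tool:
  targets:
    - {"xyz": [1.7,1,0.2],"angular": [0,0,0],"claw": 8.76}
    - {"xyz": [3.4,2.1,0.4],"angular": [0,0,0],"claw": 8.76}
    - {"xyz": [3.4,2.1,0.4],"angular": [0,0,0],"claw": 8.76}
    - {"xyz": [3.4,2.1,0.4],"angular": [0,0,0],"claw": 8.76}
    - {"xyz": [3.4,2.1,0.4],"angular": [0,0,0],"claw": 8.76}
    - {"xyz": [3.4,2.1,0.4],"angular": [0,0,0],"claw": 8.76}
    - {"xyz": [3.4,2.1,0.4],"angular": [0,0,0],"claw": 8.76}
    - {"xyz": [3.4,2.1,0.4],"angular": [0,0,0],"claw": 8.76}
    - {"xyz": [3.4,2.1,0.4],"angular": [0,0,0],"claw": 8.76}
    - {"xyz": [3.4,2.1,0.4],"angular": [0,0,0],"claw": 8.76}
    - {"xyz": [3.4,2.1,0.4],"angular": [0,0,0],"claw": 8.76}
    - {"xyz": [3.4,2.1,0.4],"angular": [0,0,0],"claw": 8.76}
    - {"xyz": [3.4,2.1,0.4],"angular": [0,0,0],"claw": 8.76}
    - {"xyz": [1.3,0.4,0.2],"angular": [0,0,0],"claw": 8.76}
    - {"xyz": [0,0,0],"angular": [0,0,0],"claw": 8.76}

```text
t: 4.3
eef_pos: [0.5035, -0.3183, 0.2859]
ee_rot: [3.141, 0.001, -1.24]
force: [0.2, 0.2, 0.1]
width: 0.0876
gripper_force: 0.0
```

servo_tool:
  targets:
    - {"xyz": [0,0,0],"angular": [0,0,5],"claw": 8.76}
    - {"xyz": [0,0,0],"angular": [0,0,8.5],"claw": 8.76}
    - {"xyz": [0,0,0],"angular": [0,0,8.5],"claw": 8.76}
    - {"xyz": [0,0,0],"angular": [0,0,8.5],"claw": 8.76}
    - {"xyz": [0,0,0],"angular": [0,0,8.5],"claw": 8.76}
    - {"xyz": [0,0,0],"angular": [0,0,8.5],"claw": 8.76}
    - {"xyz": [0,0,0],"angular": [0,0,8.5],"claw": 8.76}
    - {"xyz": [0,0,0],"angular": [0,0,8.5],"claw": 8.76}
    - {"xyz": [0,0,0],"angular": [0,0,8.5],"claw": 8.76}
    - {"xyz": [0,0,0],"angular": [0,0,8.5],"claw": 8.76}
    - {"xyz": [0,0,0],"angular": [0,0,8.5],"claw": 8.76}
    - {"xyz": [0,0,0],"angular": [0,0,8.5],"claw": 8.76}
    - {"xyz": [0,0,0],"angular": [0,0,8.5],"claw": 8.76}
    - {"xyz": [0,0,0],"angular": [0,0,8.5],"claw": 8.76}
    - {"xyz": [0,0,0],"angular": [0,0,8.5],"claw": 8.76}
    - {"xyz": [0,0,0],"angular": [0,0,8.5],"claw": 8.76}
    - {"xyz": [0,0,0],"angular": [0,0,8.5],"claw": 8.76}
    - {"xyz": [0,0,0],"angular": [0,0,4],"claw": 8.76}
    - {"xyz": [0,0,0],"angular": [0,0,0],"claw": 8.76}

```text
t: 6.2
eef_pos: [0.5047, -0.3155, 0.2868]
ee_rot: [3.141, 0.0, 2.515]
force: [-0.2, -0.3, -0.5]
width: 0.0877
gripper_force: 0.0
```

```bash
python3 - <<'E'
from h import *
d=grab('wrist','w2.png');st();print(proj(d,[.49,-.306,.034]),proj(d,[.387,-.228,.05]))
cv2.imwrite('pics/w2c.png',cv2.resize(d['color'][0:250,140:440],None,fx=2.4,fy=2.4,interpolation=cv2.INTER_CUBIC))
E
```

```text
t 6.25
q [-2.3090e-01  2.0600e-01 -1.1170e-01 -1.0000e-04 -1.2527e+00 -1.9642e+00]
eef_pos [ 0.5048 -0.3156  0.2868]
ee_rot [3.1413e+00 4.0000e-04 2.5173e+00]
force [-0.0859  0.528   0.4683]
moment [-0.0271 -0.1538  0.0619]
width 0.088
gripper_force 0.0
(np.float64(273.9054974391991), np.float64(154.60892020246314)) (np.float64(276.7113833467707), np.float64(21.83784698282733))
```

View pics/w2c.png

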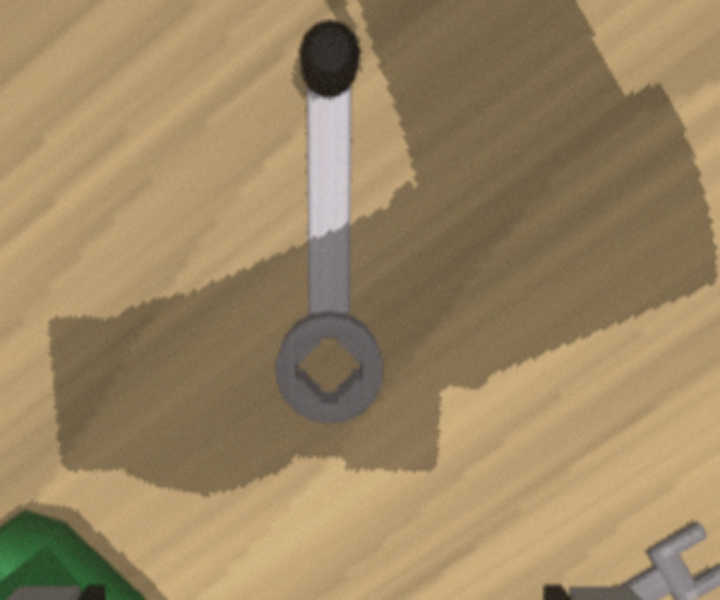

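Wrist crop: the hub top circle is centred at (330,366), full frame (277.5,152.5). The grip top is at (330,47), full frame (277.5,19.6), and the arm is almost vertical in the picture.

```bash
python3 - <<'E'
from h import *
d=load('w2')
H=atz(d,277.5,152.5,.034);G=atz(d,277.5,19.6,.05);v=G-H
print(H,G,np.hypot(*v[:2]),np.degrees(np.arctan2(v[1],v[0])))
a=atz(d,140+329/2.4,100/2.4,.008);b=atz(d,140+329.6/2.4,310/2.4,.008);v=a-b;yw=np.arctan2(v[1],v[0]);print(np.degrees(yw))
delta(H[0],H[1],.024,np.arctan2(*(G-H)[1::-1]))
E
```

```text
[ 0.4904341  -0.30144776  0.034     ] [ 0.38587536 -0.22626411  0.05      ] 0.12878319669080096 144.28173055919476
144.38889573645878
tool shift cm [ 2.    0.31 26.28] from [ 0.5048 -0.3156  0.2868] [1.7999e+02 2.0000e-02 1.4423e+02]
rotvec tool deg [ 0.01  0.02 -0.05]
```

servo_tool:
  targets:
    - {"xyz": [1,0.1,2],"angular": [0,0,0],"claw": 8.76}
    - {"xyz": [1,0.2,4],"angular": [0,0,0],"claw": 8.76}
    - {"xyz": [0,0,4],"angular": [0,0,0],"claw": 8.76}
    - {"xyz": [0,0,4],"angular": [0,0,0],"claw": 8.76}
    - {"xyz": [0,0,4],"angular": [0,0,0],"claw": 8.76}
    - {"xyz": [0,0,3],"angular": [0,0,0],"claw": 8.76}
    - {"xyz": [0,0,2],"angular": [0,0,0],"claw": 8.76}
    - {"xyz": [0,0,1.5],"angular": [0,0,0],"claw": 8.76}
    - {"xyz": [0,0,1],"angular": [0,0,0],"claw": 8.76}
    - {"xyz": [0,0,0.5],"angular": [0,0,0],"claw": 8.76}
    - {"xyz": [0,0,0],"angular": [0,0,0],"claw": 8.76}
    - {"xyz": [0,0,0],"angular": [0,0,0],"claw": 8.76}

```text
t: 7.45
eef_pos: [0.4908, -0.3023, 0.0273]
ee_rot: [3.141, 0.001, 2.515]
force: [-0.7, -1.1, 0.4]
width: 0.0876
gripper_force: 0.0
```

servo_tool:
  targets:
    - {"xyz": [0,0,0],"angular": [0,0,0],"claw": 6}
    - {"xyz": [0,0,0],"angular": [0,0,0],"claw": 5.5}
    - {"xyz": [0,0,0],"angular": [0,0,0],"claw": 5.2}
    - {"xyz": [0,0,0],"angular": [0,0,0],"claw": 4.5}
    - {"xyz": [0,0,0],"angular": [0,0,0],"claw": 4}
    - {"xyz": [0,0,0],"angular": [0,0,0],"claw": 4}
    - {"xyz": [0,0,0],"angular": [0,0,0],"claw": 4}
    - {"xyz": [0,0,0],"angular": [0,0,0],"claw": 4}
    - {"xyz": [0,0,0],"angular": [0,0,0],"claw": 4}
  force: 50

```text
t: 8.35
eef_pos: [0.4903, -0.3022, 0.0266]
ee_rot: [3.141, 0.0, 2.514]
force: [0.2, 1.2, 2.2]
width: 0.0495
gripper_force: 50.0
```

```bash
python3 - <<'E'
from h import *
st()
E
```

```text
t 8.35
q [-2.1280e-01  4.3440e-01 -4.6110e-01 -1.0000e-04 -6.7520e-01 -1.9852e+00]
eef_pos [ 0.4903 -0.3022  0.0266]
ee_rot [3.1415e+00 1.0000e-04 2.5143e+00]
force [0.1915 1.2342 2.2019]
moment [ 0.4436 -0.1597 -0.1137]
width 0.0495
gripper_force 50.0004
```

servo_tool:
  targets:
    - {"xyz": [0,0,-0.5],"angular": [0,0,0],"claw": 4}
    - {"xyz": [0,0,-1],"angular": [0,0,0],"claw": 4}
    - {"xyz": [0,0,-2],"angular": [0,0,0],"claw": 4}
    - {"xyz": [0,0,-3],"angular": [0,0,0],"claw": 4}
    - {"xyz": [0,0,-3],"angular": [0,0,0],"claw": 4}
    - {"xyz": [0,0,-3],"angular": [0,0,0],"claw": 4}
    - {"xyz": [0,0,-3],"angular": [0,0,0],"claw": 4}
    - {"xyz": [0,0,-3],"angular": [0,0,0],"claw": 4}
    - {"xyz": [0,0,-2],"angular": [0,0,0],"claw": 4}
    - {"xyz": [0,0,-1],"angular": [0,0,0],"claw": 4}

```text
t: 9.35
eef_pos: [0.4905, -0.3024, 0.2442]
ee_rot: [3.141, 0.003, 2.514]
force: [-0.3, 1.3, -3.7]
width: 0.0495
gripper_force: 50.0
```

servo_tool:
  targets:
    - {"xyz": [0,0,0],"angular": [0,0,-3],"claw": 4}
    - {"xyz": [0,0,0],"angular": [0,0,-6],"claw": 4}
    - {"xyz": [0,0,0],"angular": [0,0,-6],"claw": 4}
    - {"xyz": [0,0,0],"angular": [0,0,-6],"claw": 4}
    - {"xyz": [0,0,0],"angular": [0,0,-6],"claw": 4}
    - {"xyz": [0,0,0],"angular": [0,0,-6],"claw": 4}
    - {"xyz": [0,0,0],"angular": [0,0,-6],"claw": 4}
    - {"xyz": [0,0,0],"angular": [0,0,-6],"claw": 4}
    - {"xyz": [0,0,0],"angular": [0,0,-6],"claw": 4}
    - {"xyz": [0,0,0],"angular": [0,0,-6],"claw": 4}
    - {"xyz": [0,0,0],"angular": [0,0,-6],"claw": 4}
    - {"xyz": [0,0,0],"angular": [0,0,-6],"claw": 4}
    - {"xyz": [0,0,0],"angular": [0,0,-6],"claw": 4}
    - {"xyz": [0,0,0],"angular": [0,0,-6],"claw": 4}
    - {"xyz": [0,0,0],"angular": [0,0,-5.9],"claw": 4}
    - {"xyz": [0,0,0],"angular": [0,0,0],"claw": 4}

```text
t: 10.95
eef_pos: [0.4896, -0.3019, 0.2408]
ee_rot: [3.14, -0.0, -2.251]
force: [-0.4, 0.2, -3.7]
width: 0.0497
gripper_force: 50.0
```

```bash
python3 - <<'E'
from h import *
st();delta(.6212,.1608,.24,np.radians(-129.1))
E
```

```text
t 10.95
q [-2.1290e-01  2.0190e-01 -2.2330e-01 -5.0000e-04 -1.1472e+00 -4.6700e-01]
eef_pos [ 0.4896 -0.3019  0.2408]
ee_rot [ 3.1398e+00 -4.0000e-04 -2.2510e+00]
force [-0.4182  0.1709 -3.6733]
moment [ 0.1809 -0.0982  0.0151]
width 0.0497
gripper_force 49.9975
tool shift cm [-44.25  18.87   0.09] from [ 0.4896 -0.3019  0.2408] [ 1.7990e+02 -2.0000e-02 -1.2897e+02]
rotvec tool deg [ 0.1  -0.02  0.13]
```

servo_tool:
  targets:
    - {"xyz": [-1.3,0.65,0],"angular": [0,0,0],"claw": 4}
    - {"xyz": [-3.2,1.35,0],"angular": [0,0,0],"claw": 4}
    - {"xyz": [-3.2,1.35,0],"angular": [0,0,0],"claw": 4}
    - {"xyz": [-3.2,1.35,0],"angular": [0,0,0],"claw": 4}
    - {"xyz": [-3.2,1.35,0],"angular": [0,0,0],"claw": 4}
    - {"xyz": [-3.2,1.35,0],"angular": [0,0,0],"claw": 4}
    - {"xyz": [-3.2,1.35,0],"angular": [0,0,0],"claw": 4}
    - {"xyz": [-3.2,1.35,0],"angular": [0,0,0],"claw": 4}
    - {"xyz": [-3.2,1.35,0],"angular": [0,0,0],"claw": 4}
    - {"xyz": [-3.2,1.35,0],"angular": [0,0,0],"claw": 4}
    - {"xyz": [-3.2,1.35,0],"angular": [0,0,0],"claw": 4}
    - {"xyz": [-3.2,1.35,0],"angular": [0,0,0],"claw": 4}
    - {"xyz": [-3.2,1.35,0],"angular": [0,0,0],"claw": 4}
    - {"xyz": [-3.2,1.35,0],"angular": [0,0,0],"claw": 4}
    - {"xyz": [-1.3,0.65,0],"angular": [0,0,0],"claw": 4}
    - {"xyz": [0,0,0],"angular": [0,0,0],"claw": 4}
    - {"xyz": [0,0,0],"angular": [0,0,0],"claw": 4}

```text
t: 12.65
eef_pos: [0.6216, 0.16, 0.241]
ee_rot: [3.141, -0.001, -2.253]
force: [-0.8, -1.2, -4.6]
width: 0.0498
gripper_force: 50.0
```

```bash
python3 - <<'E'
from h import *
d=grab('wrist','w3.png');st();delta(.6212,.1608,.21,np.radians(-129.1))
e=grab('side','s3.png');f=grab('scene','c3.png')
def crop(d,X,w,h,k):
    u,v=map(int,proj(d,X));im=cv2.resize(d['color'][v-h//2:v+h//2,u-w//2:u+w//2],None,fx=k,fy=k,interpolation=cv2.INTER_CUBIC);print((u-w//2,v-h//2));return im
X=[.62,.16,.19]
o=np.zeros((600,800,3),np.uint8)
o[:400,:400]=crop(e,X,100,100,4);o[:400,400:]=crop(f,X,100,100,4)
o[400:,:]=cv2.resize(d['color'],None,fx=.5,fy=.5)[:200,:].repeat(1,0)[:, :280].copy().__class__((200,800,3),np.uint8) if False else o[400:,:]
o[400:600,:280]=cv2.resize(d['color'],(280,200))
cv2.imwrite('pics/v3.png',o)
E
```

```text
t 12.7
q [ 0.5546  0.3096 -0.0763 -0.     -1.1859 -1.237 ]
eef_pos [0.6216 0.1594 0.2413]
ee_rot [ 3.1412e+00 -9.0000e-04 -2.2533e+00]
force [ 0.0844 -0.5917 -3.8771]
moment [ 0.0725 -0.1231  0.0084]
width 0.0496
gripper_force 49.9988
tool shift cm [-0.08  0.12  3.13] from [0.6216 0.1594 0.2413] [ 1.7998e+02 -5.0000e-02 -1.2910e+02]
rotvec tool deg [ 0.02 -0.05 -0.  ]
(183, 66)
(353, 77)
```

View pics/v3.png

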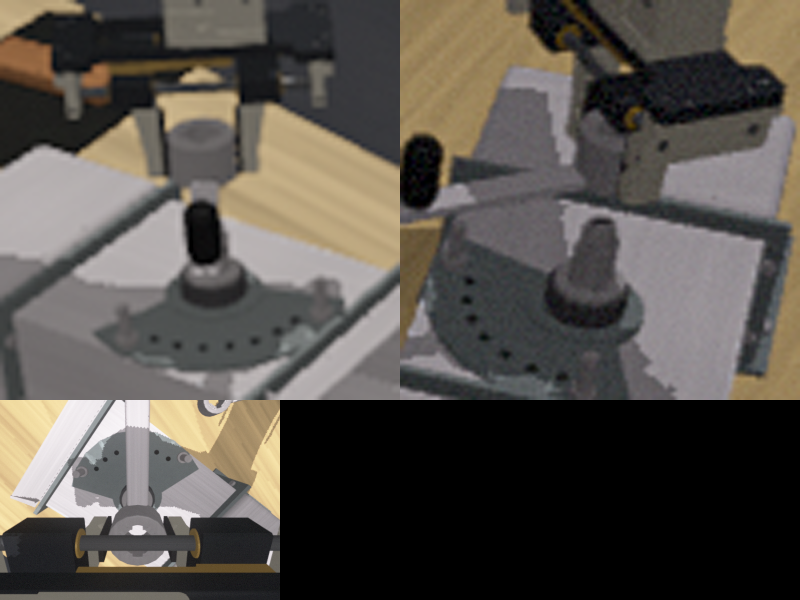

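The hub hangs over the spindle with the arm over the quadrant, between the pins. I'll correct by 1 mm and lower gently.

servo_tool:
  targets:
    - {"xyz": [-0.05,0.1,1],"angular": [0,0,0],"claw": 4}
    - {"xyz": [0,0,1],"angular": [0,0,0],"claw": 4}
    - {"xyz": [0,0,1],"angular": [0,0,0],"claw": 4}
    - {"xyz": [0,0,0.3],"angular": [0,0,0],"claw": 4}
    - {"xyz": [0,0,0.2],"angular": [0,0,0],"claw": 4}
    - {"xyz": [0,0,0.2],"angular": [0,0,0],"claw": 4}
    - {"xyz": [0,0,0],"angular": [0,0,0],"claw": 4}

```text
t: 13.5
eef_pos: [0.6218, 0.1609, 0.2045]
ee_rot: [3.142, -0.0, -2.252]
force: [0.2, -0.3, -4.7]
width: 0.0498
gripper_force: 50.0
```

servo_tool:
  targets:
    - {"xyz": [0,0,0.15],"angular": [0,0,0],"claw": 4}
    - {"xyz": [0,0,0.15],"angular": [0,0,0],"claw": 4}
    - {"xyz": [0,0,0],"angular": [0,0,0],"claw": 4}

```text
t: 13.8
eef_pos: [0.6218, 0.1607, 0.2017]
ee_rot: [-3.141, 0.0, -2.252]
force: [-0.3, -1.2, -3.9]
width: 0.0494
gripper_force: 50.0
```

servo_tool:
  targets:
    - {"xyz": [0,0,0.15],"angular": [0,0,0],"claw": 4}
    - {"xyz": [0,0,0.1],"angular": [0,0,0],"claw": 4}
    - {"xyz": [0,0,0],"angular": [0,0,0],"claw": 4}

```text
t: 14.1
eef_pos: [0.6217, 0.1602, 0.1991]
ee_rot: [-3.141, -0.001, -2.252]
force: [0.9, -3.8, -2.8]
width: 0.0501
gripper_force: 50.0
```

servo_tool:
  targets:
    - {"xyz": [0.05,-0.04,0],"angular": [0,0,0],"claw": 4}
    - {"xyz": [0,0,0.15],"angular": [0,0,0],"claw": 4}
    - {"xyz": [0,0,0.1],"angular": [0,0,0],"claw": 4}
    - {"xyz": [0,0,0],"angular": [0,0,0],"claw": 4}

```text
t: 14.5
eef_pos: [0.6216, 0.16, 0.1963]
ee_rot: [3.141, -0.001, -2.252]
force: [-0.1, -3.0, -3.0]
width: 0.0496
gripper_force: 50.0
```

```bash
python3 - <<'E'
from h import *
st()
E
```

```text
t 14.5
q [ 5.554e-01  3.411e-01 -1.374e-01  1.000e-04 -1.093e+00 -1.237e+00]
eef_pos [0.6216 0.16   0.1963]
ee_rot [ 3.1414e+00 -6.0000e-04 -2.2523e+00]
force [-0.0714 -2.9525 -3.0072]
moment [-1.3094 -0.1676  0.0072]
width 0.0496
gripper_force 49.999
```

servo_tool:
  targets:
    - {"xyz": [0.04,-0.03,0],"angular": [0,0,0],"claw": 4}
    - {"xyz": [0,0,0.1],"angular": [0,0,0],"claw": 4}
    - {"xyz": [0,0,0.1],"angular": [0,0,0],"claw": 4}
    - {"xyz": [0,0,0],"angular": [0,0,0],"claw": 4}

```text
t: 14.9
eef_pos: [0.6217, 0.1598, 0.1943]
ee_rot: [3.141, -0.0, -2.252]
force: [-0.6, -1.7, -2.6]
width: 0.0496
gripper_force: 50.0
```

servo_tool:
  targets:
    - {"xyz": [0,0,0.1],"angular": [0,0,0],"claw": 4}
    - {"xyz": [0,0,0.1],"angular": [0,0,0],"claw": 4}
    - {"xyz": [0,0,0],"angular": [0,0,0],"claw": 4}

```text
t: 15.2
eef_pos: [0.6217, 0.1598, 0.1925]
ee_rot: [3.142, -0.0, -2.252]
force: [-0.7, -2.0, -1.8]
width: 0.0496
gripper_force: 50.0
```

servo_tool:
  targets:
    - {"xyz": [0.02,-0.02,0.1],"angular": [0,0,0],"claw": 4}
    - {"xyz": [0,0,0.1],"angular": [0,0,0],"claw": 4}
    - {"xyz": [0,0,0],"angular": [0,0,0],"claw": 4}

```text
t: 15.5
eef_pos: [0.6214, 0.1593, 0.1901]
ee_rot: [3.141, -0.001, -2.252]
force: [-0.8, -1.7, -3.4]
width: 0.0503
gripper_force: 50.0
```

servo_tool:
  targets:
    - {"xyz": [0,0,0.1],"angular": [0,0,0],"claw": 4}
    - {"xyz": [0,0,0],"angular": [0,0,0],"claw": 4}

```text
t: 15.7
eef_pos: [0.6215, 0.1592, 0.1892]
ee_rot: [3.141, -0.001, -2.252]
force: [-2.3, -2.0, -2.5]
width: 0.0494
gripper_force: 50.0
```

The underside is already below the tooth ends with no resistance, so the splines are engaging. I'll keep going down.

servo_tool:
  targets:
    - {"xyz": [0.02,0,0.1],"angular": [0,0,0],"claw": 4}
    - {"xyz": [0,0,0.15],"angular": [0,0,0],"claw": 4}
    - {"xyz": [0,0,0.15],"angular": [0,0,0],"claw": 4}
    - {"xyz": [0,0,0],"angular": [0,0,0],"claw": 4}

```text
t: 16.1
eef_pos: [0.6215, 0.1591, 0.1853]
ee_rot: [3.141, -0.0, -2.252]
force: [-1.8, -2.4, -4.8]
width: 0.0502
gripper_force: 50.0
```

```bash
python3 - <<'E'
from h import *
st()
E
```

```text
t 16.1
q [ 0.5542  0.3492 -0.1521  0.     -1.0699 -1.2358]
eef_pos [0.6215 0.1591 0.1853]
ee_rot [ 3.1415e+00 -4.0000e-04 -2.2524e+00]
force [-1.8284 -2.4178 -4.7728]
moment [-0.8934  0.4768 -0.0326]
width 0.0502
gripper_force 49.999
```

servo_tool:
  targets:
    - {"xyz": [0.05,0,0.2],"angular": [0,0,0],"claw": 4}
    - {"xyz": [0,0,0.2],"angular": [0,0,0],"claw": 4}
    - {"xyz": [0,0,0.2],"angular": [0,0,0],"claw": 4}
    - {"xyz": [0,0,0.2],"angular": [0,0,0],"claw": 4}
    - {"xyz": [0,0,0],"angular": [0,0,0],"claw": 4}

```text
t: 16.6
eef_pos: [0.6213, 0.1591, 0.177]
ee_rot: [3.141, 0.0, -2.252]
force: [-0.3, 0.3, -5.2]
width: 0.0498
gripper_force: 50.0
```

servo_tool:
  targets:
    - {"xyz": [0,0,0.2],"angular": [0,0,0],"claw": 4}
    - {"xyz": [0,0,0.2],"angular": [0,0,0],"claw": 4}
    - {"xyz": [0,0,0.2],"angular": [0,0,0],"claw": 4}
    - {"xyz": [0,0,0.2],"angular": [0,0,0],"claw": 4}
    - {"xyz": [0,0,0],"angular": [0,0,0],"claw": 4}

```text
t: 17.1
eef_pos: [0.6214, 0.159, 0.1692]
ee_rot: [3.141, 0.0, -2.252]
force: [0.4, -1.0, -4.1]
width: 0.0495
gripper_force: 50.0
```

servo_tool:
  targets:
    - {"xyz": [0,0,0.15],"angular": [0,0,0],"claw": 4}
    - {"xyz": [0,0,0.15],"angular": [0,0,0],"claw": 4}
    - {"xyz": [0,0,0.1],"angular": [0,0,0],"claw": 4}
    - {"xyz": [0,0,0.1],"angular": [0,0,0],"claw": 4}
    - {"xyz": [0,0,0],"angular": [0,0,0],"claw": 4}

```text
t: 17.6
eef_pos: [0.6213, 0.1589, 0.1644]
ee_rot: [3.142, -0.0, -2.252]
force: [0.2, -0.8, -4.8]
width: 0.0495
gripper_force: 50.0
```

Nominally 1.8 mm to go.

servo_tool:
  targets:
    - {"xyz": [0,0,0.1],"angular": [0,0,0],"claw": 4}
    - {"xyz": [0,0,0.05],"angular": [0,0,0],"claw": 4}
    - {"xyz": [0,0,0],"angular": [0,0,0],"claw": 4}

```text
t: 17.9
eef_pos: [0.6213, 0.1589, 0.163]
ee_rot: [3.142, -0.0, -2.252]
force: [0.1, 0.7, -3.7]
width: 0.0501
gripper_force: 50.0
```

servo_tool:
  targets:
    - {"xyz": [0,0,0.05],"angular": [0,0,0],"claw": 4}
    - {"xyz": [0,0,0],"angular": [0,0,0],"claw": 4}

```text
t: 18.1
eef_pos: [0.6214, 0.1589, 0.1627]
ee_rot: [-3.141, 0.0, -2.252]
force: [0.2, 0.2, -3.9]
width: 0.0493
gripper_force: 50.0
```

servo_tool:
  targets:
    - {"xyz": [0,0,0.05],"angular": [0,0,0],"claw": 4}
    - {"xyz": [0,0,0],"angular": [0,0,0],"claw": 4}

```text
t: 18.3
eef_pos: [0.6214, 0.159, 0.1626]
ee_rot: [-3.141, 0.0, -2.252]
force: [-2.3, 0.3, 0.8]
width: 0.05
gripper_force: 50.0
```

servo_tool:
  targets:
    - {"xyz": [0,0,0.05],"angular": [0,0,0],"claw": 4}
    - {"xyz": [0,0,0],"angular": [0,0,0],"claw": 4}

```text
t: 18.5
eef_pos: [0.6215, 0.159, 0.1627]
ee_rot: [-3.141, 0.001, -2.252]
force: [-4.9, 0.0, 4.9]
width: 0.0497
gripper_force: 50.0
```

```bash
python3 - <<'E'
from h import *
st()
E
```

```text
t 18.5
q [ 5.5420e-01  3.6740e-01 -1.8080e-01  3.0000e-04 -1.0216e+00 -1.2354e+00]
eef_pos [0.6215 0.159  0.1627]
ee_rot [-3.1410e+00  8.0000e-04 -2.2519e+00]
force [-4.9324  0.0227  4.9168]
moment [ 0.2405  1.3326 -0.0094]
width 0.0497
gripper_force 50.0015
```

The hub is home on its collar, pressed with about 9 N. Now I'll swing counter-clockwise towards open.

servo_tool:
  targets:
    - {"xyz": [0,0,-0.05],"angular": [0,0,-1],"claw": 4}
    - {"xyz": [0,0,0],"angular": [0,0,-2],"claw": 4}
    - {"xyz": [0,0,0],"angular": [0,0,-3],"claw": 4}
    - {"xyz": [0,0,0],"angular": [0,0,-4],"claw": 4}
    - {"xyz": [0,0,0],"angular": [0,0,-4],"claw": 4}
    - {"xyz": [0,0,0],"angular": [0,0,0],"claw": 4}

```text
t: 19.1
eef_pos: [0.6215, 0.1585, 0.1626]
ee_rot: [-3.141, -0.0, -2.006]
force: [-2.2, -1.5, 5.0]
width: 0.0496
gripper_force: 50.0
```

```bash
python3 - <<'E'
from h import *
st()
E
```

```text
t 19.1
q [ 5.5370e-01  3.6760e-01 -1.8080e-01  7.0000e-04 -1.0223e+00 -9.8960e-01]
eef_pos [0.6215 0.1585 0.1626]
ee_rot [-3.1410e+00 -3.0000e-04 -2.0063e+00]
force [-2.2291 -1.466   5.025 ]
moment [-0.6838  0.8775  0.0431]
width 0.0496
gripper_force 50.0004
```

servo_tool:
  targets:
    - {"xyz": [0,0,0],"angular": [0,0,-3],"claw": 4}
    - {"xyz": [0,0,0],"angular": [0,0,-4],"claw": 4}
    - {"xyz": [0,0,0],"angular": [0,0,-4],"claw": 4}
    - {"xyz": [0,0,0],"angular": [0,0,-4],"claw": 4}
    - {"xyz": [0,0,0],"angular": [0,0,-4],"claw": 4}
    - {"xyz": [0,0,0],"angular": [0,0,-4],"claw": 4}
    - {"xyz": [0,0,0],"angular": [0,0,-3],"claw": 4}
    - {"xyz": [0,0,0],"angular": [0,0,-2],"claw": 4}

```text
t: 19.9
eef_pos: [0.6225, 0.1583, 0.1627]
ee_rot: [-3.14, -0.001, -1.519]
force: [2.7, -4.2, 2.1]
width: 0.0492
gripper_force: 50.0
```

```bash
python3 - <<'E'
from h import *
st();d=grab('wrist','w4.png')
cv2.imwrite('pics/w4c.png',np.hstack([d['color'],cv2.resize(d['color'][230:330,220:340],(240,200))[np.r_[0:200,0:200,0:20]]]))
E
```

```text
t 19.9
q [ 0.5531  0.3681 -0.1803  0.0018 -1.0209 -0.5025]
eef_pos [0.6225 0.1583 0.1627]
ee_rot [-3.1395e+00 -6.0000e-04 -1.5193e+00]
force [ 2.6685 -4.2415  2.1096]
moment [-1.432  -0.8004 -0.2402]
width 0.0492
gripper_force 50.0003
```

View pics/w4c.png

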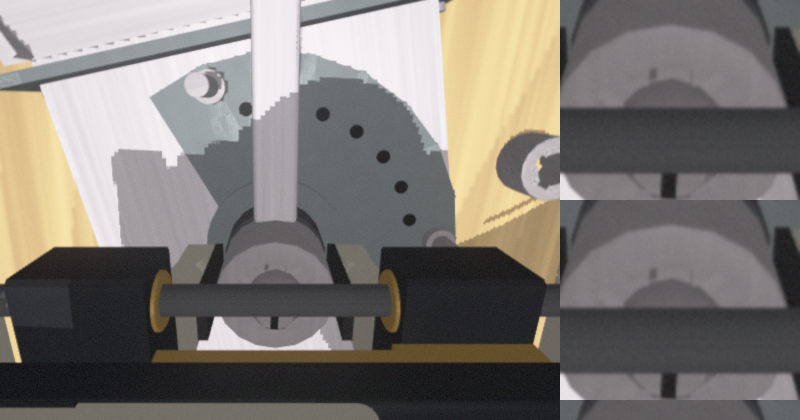

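Wrist view: the slot now lines up with the arm, so the blade is turning with the lever. The open pin at (207,83) is still clear of the arm's side at about x=252. About 12° remain.

servo_tool:
  targets:
    - {"xyz": [0.04,0.02,0],"angular": [0,0,-3],"claw": 4}
    - {"xyz": [0,0,0],"angular": [0,0,-3],"claw": 4}
    - {"xyz": [0,0,0],"angular": [0,0,-2],"claw": 4}
    - {"xyz": [0,0,0],"angular": [0,0,-1],"claw": 4}

```text
t: 20.35
eef_pos: [0.6228, 0.1583, 0.1627]
ee_rot: [-3.139, -0.0, -1.363]
force: [5.6, -3.4, 0.1]
width: 0.0498
gripper_force: 50.0
```

```bash
python3 - <<'E'
from h import *
st()
E
```

```text
t 20.35
q [ 0.5528  0.3679 -0.1804  0.0018 -1.0197 -0.3461]
eef_pos [0.6228 0.1583 0.1627]
ee_rot [-3.1385e+00 -5.0000e-04 -1.3632e+00]
force [ 5.6092 -3.4022  0.0633]
moment [-1.1874 -1.6279 -0.2293]
width 0.0498
gripper_force 50.0002
```

servo_tool:
  targets:
    - {"xyz": [0.02,-0.04,0],"angular": [0,0,-1],"claw": 4}
    - {"xyz": [0,0,0],"angular": [0,0,-0.5],"claw": 4}
    - {"xyz": [0,0,0],"angular": [0,0,-0.5],"claw": 4}

```text
t: 20.65
eef_pos: [0.6229, 0.1583, 0.1627]
ee_rot: [-3.139, -0.0, -1.328]
force: [6.3, -3.3, 2.7]
width: 0.0496
gripper_force: 50.0
```

```bash
python3 - <<'E'
from h import *
st()
E
```

```text
t 20.65
q [ 0.5526  0.3684 -0.1797  0.0013 -1.0205 -0.3106]
eef_pos [0.6229 0.1583 0.1627]
ee_rot [-3.1392e+00 -4.0000e-04 -1.3282e+00]
force [ 6.3237 -3.2559  2.6987]
moment [-1.218  -1.7778 -0.1702]
width 0.0496
gripper_force 50.0005
```

Yaw is -76.1°, with the drag moment only so far.

servo_tool:
  targets:
    - {"xyz": [0,-0.03,0],"angular": [0,0,-0.5],"claw": 4}
    - {"xyz": [0,0,0],"angular": [0,0,-0.5],"claw": 4}

```text
t: 20.85
eef_pos: [0.6229, 0.1583, 0.1627]
ee_rot: [-3.14, -0.0, -1.311]
force: [4.7, -4.5, 1.9]
width: 0.0497
gripper_force: 50.0
```

```bash
python3 - <<'E'
from h import *
st()
E
```

```text
t 20.85
q [ 5.5240e-01  3.6870e-01 -1.7910e-01  1.0000e-03 -1.0212e+00 -2.9350e-01]
eef_pos [0.6229 0.1583 0.1627]
ee_rot [-3.1396e+00 -3.0000e-04 -1.3114e+00]
force [ 4.6554 -4.4701  1.8825]
moment [-1.3432 -1.4171 -0.9756]
width 0.0497
gripper_force 50.0032
```

servo_tool:
  targets:
    - {"xyz": [0,0,0],"angular": [0,0,-0.5],"claw": 4}
    - {"xyz": [0,0,0],"angular": [0,0,-0.5],"claw": 4}

```text
t: 21.05
eef_pos: [0.6228, 0.1583, 0.1627]
ee_rot: [-3.14, 0.0, -1.296]
force: [4.5, -4.1, 2.6]
width: 0.0494
gripper_force: 50.0
```

```bash
python3 - <<'E'
from h import *
st()
E
```

```text
t 21.05
q [ 5.5210e-01  3.6860e-01 -1.7900e-01  4.0000e-04 -1.0213e+00 -2.7740e-01]
eef_pos [0.6228 0.1583 0.1627]
ee_rot [-3.1396e+00  2.0000e-04 -1.2959e+00]
force [ 4.5459 -4.0575  2.6057]
moment [-1.198  -1.2209 -2.0854]
width 0.0494
gripper_force 50.0052
```

The stop is met: the moment rose to about 2 N m, roughly 20 N at the pin. I'll relax the twist, release and rise.

servo_tool:
  targets:
    - {"xyz": [0,0,-0.02],"angular": [0,0,0.7],"claw": 4}
    - {"xyz": [0,0,0],"angular": [0,0,0],"claw": 4}

```text
t: 21.25
eef_pos: [0.6228, 0.1583, 0.1627]
ee_rot: [-3.14, 0.0, -1.308]
force: [5.0, -3.6, 1.4]
width: 0.0496
gripper_force: 50.0
```

```bash
python3 - <<'E'
from h import *
st()
E
```

```text
t 21.25
q [ 5.5220e-01  3.6860e-01 -1.7900e-01  6.0000e-04 -1.0214e+00 -2.8950e-01]
eef_pos [0.6228 0.1583 0.1627]
ee_rot [-3.1398  0.     -1.3078]
force [ 4.9574 -3.5594  1.3709]
moment [-1.2072 -1.4874 -1.1445]
width 0.0496
gripper_force 50.0012
```

servo_tool:
  targets:
    - {"xyz": [0,0,0],"angular": [0,0,0],"claw": 5.5}
    - {"xyz": [0,0,0],"angular": [0,0,0],"claw": 6.5}
    - {"xyz": [0,0,0],"angular": [0,0,0],"claw": 7.5}
    - {"xyz": [0,0,0],"angular": [0,0,0],"claw": 7.5}
    - {"xyz": [0,0,-0.3],"angular": [0,0,0],"claw": 7.5}
    - {"xyz": [0,0,-1],"angular": [0,0,0],"claw": 7.5}
    - {"xyz": [0,0,-2],"angular": [0,0,0],"claw": 7.5}
    - {"xyz": [0,0,-3],"angular": [0,0,0],"claw": 7.5}
    - {"xyz": [0,0,-4],"angular": [0,0,0],"claw": 7.5}
    - {"xyz": [-2,0,-4],"angular": [0,0,0],"claw": 7.5}
    - {"xyz": [-3,0,-2],"angular": [0,0,0],"claw": 7.5}
    - {"xyz": [0,0,0],"angular": [0,0,0],"claw": 7.5}
    - {"xyz": [0,0,0],"angular": [0,0,0],"claw": 7.5}

```text
t: 22.55
eef_pos: [0.6085, 0.2073, 0.3263]
ee_rot: [-3.14, 0.001, -1.303]
force: [0.1, 0.2, 0.2]
width: 0.075
gripper_force: 0.0
```

```bash
python3 - <<'E'
from h import *
st();d=grab('wrist','w5.png');f=grab('scene','c5.png')
u,v=map(int,proj(f,[.62,.13,.15]))
o=np.zeros((420,800,3),np.uint8);o[:,:560]=d['color'];o[:320,560:]=cv2.resize(f['color'][v-40:v+40,u-30:u+30],(240,320),interpolation=cv2.INTER_CUBIC)
cv2.imwrite('pics/v5.png',o)
E
```

```text
t 22.55
q [ 6.3120e-01  2.6840e-01  5.8700e-02 -2.0000e-04 -1.3596e+00 -3.6360e-01]
eef_pos [0.6085 0.2073 0.3263]
ee_rot [-3.1403e+00  7.0000e-04 -1.3033e+00]
force [0.1413 0.1974 0.2162]
moment [ 0.0581 -0.0545 -0.048 ]
width 0.075
gripper_force 0.0
```

View pics/v5.png

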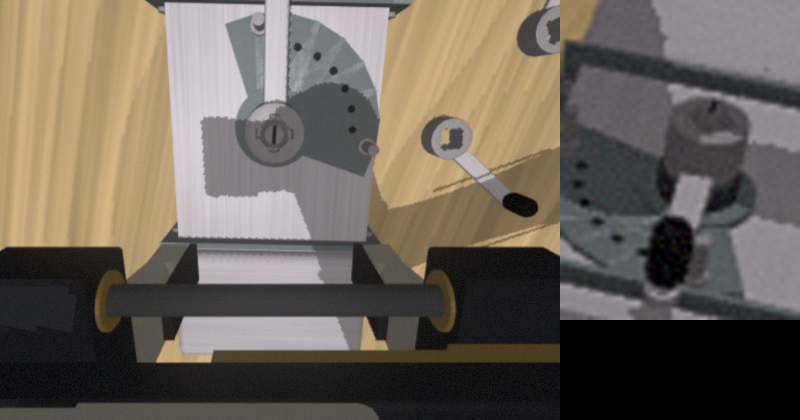

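Wrist view: the arm's left edge (x≈265) touches the open pin at (258,22). The slot at (274,135) is in line with the arm, the nose stands proud of the hub, and the gripper is clear.

```bash
python3 -c "
from station import order
print(order.job_done())"
```

```text
the job is handed in; nothing more can be done
None
```

The lever is back on its spindle with the hub fully home on the collar, swung to the open stop and released, and the job is handed in at about 22.6 s; at the stop I pushed to the equivalent of about 14 N at the grip, over the suggested 5 to 10 N but about 20 N at the pin against its 60 N limit.

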